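# Clear the strap clamp and hold its spring jaw open at the mark

### The arm

A 6-joint arm with a two-finger parallel gripper is mounted at the origin on the work surface. World frame = base frame: x ahead of the robot, y to its left, z up, the work surface at z = 0. Lengths are in m, angles in rad, forces in N, time in s.
With the tool pointing down it reaches from about 0.225 to 0.875 m from the base axis. Payload 3.4 kg.
Tool frame: the origin (TCP) lies at the very end of the fingers, on their centre line; the grasp point (between the pads) lies 19 mm behind it; z points along the fingers, y is the line along which they close (so a half turn about z gives the same grasp; the last joint's range is limited). The gripper opens to 85 mm and grips with 20 to 120 N. Pads are 22 mm wide; open, the fingers measure 114 mm over their backs; the gripper's body (76 mm by 85 mm) begins 54 mm behind the grasp point. The pads swing forward as they close: fully open they stand 13 mm farther back than shut.
Start: joints at [-1.269, 0.276, 1.505, -0, 1.361, -0.121], TCP at [0.236, -0.524, 0.231] pointing down, gripper open.
Joint ranges: [-2.89, 2.89], [-0.75, 2.08], [0.22, 2.7], [-1.18, 4.32], [0.11, 2.71], [-2.7, 2.7]. Speed limits (rad/s): [2.57, 2.57, 3.14, 3.14, 3.14, 3.14].

### API

Orientations are given as a unit quaternion [w, x, y, z].
In Python, from rig import manip gives the robot as it stands. The module is installed in compiled form; this text tells all that it offers.
- The arm moves only by the tool play_rows, never from a script. Its argument "motion" is a list of rows, each a list of 5 numbers: the shift along the tool's x, y, z in units of 40 mm (1.0 is 40 mm), then the turn about the tool's z in units of 10 degrees (1.0 is 10 degrees), then the finger opening in mm, from 0 to 85.4. A call has 1 to 5 rows; each row is the pose to reach, as a shift and turn from the pose commanded when the call began, along the tool's axes at that moment; what a row does not reach only later rows make up. A row lasts 1/8 s, in which the tool goes at most 62.5 mm and 10.7 degrees, less where a joint would pass 70% of its speed; a pose out of reach is approached as far as the arm can. A call with a gripper value outside its range is refused whole. The fingers move at their own pace and stop on an object; "newtons" is the grip in N (left out, the last holds). Time passes only in rows, so rows that repeat a pose let the fingers close. It gives the time, the measured TCP pose, the force, the opening and the grip force at its end, in the units of the state.
- manip.get_state(): the state, without advancing time (a new reading comes with each control period).
- manip.get_image(name): name is "scene" or "top" or "wrist"; returns a dict with "img" (384x512x3 uint8, red, green, blue), "range_z" (384x512 float32, m along the optical axis (not along the pixel's ray), 0 where there is no reading), "fx", "fy", "cx", "cy" (pixels), "R" (3x3) and "t" (3): a world point X has camera coordinates R X + t. Camera axes: x right, y down, z forward; pixel columns grow to the right and rows downward; lengths in m; the calibration is good to about 2 mm. A picture is of the moment at which its call begins.
- manip.sign_off(): hands the job in; it is judged then, once.
The state is a dict: "clock": time; "qpos": joint angles; "qd": joint speeds; "effort": joint torques, N m; "position": TCP position; "ee_rot": TCP orientation; "contact_force": force on the tool from outside, world axes, zero at the start; "moment": the same for the moment, N m; "width": finger opening in m; "gripper_force": force on a finger pad.
Only numpy, scipy, OpenCV 4.12 (cv2) and the standard library are available. Lean on these libraries where they do the work, as an engineer would, in place of code of your own. Each camera call takes 0.05 s, during which the arm holds its last target. There are 200 camera calls.

### The job

Brass blanks are lying in the way on the bed of the strap clamp: pick up the wooden scraper block and wipe all four off the bed into the trough along its side with it, not with your fingers, then put the block back on the table or mat, clear of the clamp. Then pull the red spring jaw open by its black handle until its white pointer lines up with the orange mark, and finish while still holding it there, so that a strap can be laid in. Do not pull the jaw open before the bed is clear, and leave the weight, the jar and the mallet where they stand.

Things in the scene. Friction and masses are not known exactly. Their poses are not given: they have to be found in the camera images.
- jig: strap clamp fixed to the 2 mm cutting mat. Own axes: -x front (faces the robot), +y trough side, z up; origin on the mat under the bed's middle. Flat aluminium bed 24 mm high, x -100 to 100, y -80 to 60, no raised edges where the blanks lie; a dark scale rail level with it at y -102 to -80. The shut red jaw fills x 40 to 70, 58 mm high
- jig_trough (a point): centre of the trough's floor: open grey trough beside the bed, clamp x -100 to 100, y 60 to 145, floor 3 mm above the mat, outer and end rims 15 mm (9 mm lower than the bed)
- jig_fence (a point): top centre of the blue fence behind the jaw: clamp x 70 to 100, y -80 to 60, 58 mm high above the mat; behind it the blue spring housing, x 100 to 160, 54 mm high
- jaw (a joint): opening of the red spring-return jaw, m: 0 = shut against the fence, grows as the jaw slides along the clamp's -x to at most 0.075. The spring pushes it shut with about 5 N at 0, rising 1 N per 10 mm, and shuts it when let go
- jaw_handle (a point): centre of the black upright handle on the red jaw: a bar 16 mm (clamp x) by 44 mm (clamp y) by 45 mm high, its top 103 mm and its foot (the jaw's top) 58 mm above the mat; the point lies 22.5 mm above the foot. With the jaw shut it is at x 55, y -10 in the clamp's frame
- jaw_pointer (a point): the jaw's white pointer, a 4 mm wide finger reaching over the scale rail; point at its middle, at the same clamp x as the handle's centre
- mark: orange mark on the scale rail, a 4 mm wide line across the rail with a 12 mm tab at its outer end; look only, cannot be bumped. Origin on the rail's top at the middle of the line; axes parallel to the clamp's. It is set 30 to 60 mm in front (clamp -x) of the shut pointer
- scraper: wooden scraper block, standing on the mat. Foot 120 mm (own x) by 30 mm (own y) by 18 mm high; on it a dark grip rib 70 mm (x) by 20 mm (y), from 18 to 60 mm high. Origin: centre of the underside. 0.12 kg
- weight: round leather-covered weight, 84 mm across, 36 mm high, origin under its centre; bystander
- jar: amber jar of edge paint, 50 mm across, 65 mm high, origin under its centre; bystander
- mallet: white mallet standing on its head, 60 mm across, 150 mm high, origin under its centre; bystander
- blank0: brass snap blank, a disc 18 mm across and 5 mm thick, 11 g, lying on the clamp's bed at the start; origin under its centre
- blank1: brass snap blank, a disc 18 mm across and 5 mm thick, 11 g, lying on the clamp's bed at the start; origin under its centre
- blank2: brass snap blank, a disc 18 mm across and 5 mm thick, 11 g, lying on the clamp's bed at the start; origin under its centre
- blank3: brass snap blank, a disc 18 mm across and 5 mm thick, 11 g, lying on the clamp's bed at the start; origin under its centre
Not all that is in view belongs to the job. Leave any pink look-alike of the scraper alone.

How it is judged:
On the way, in this order (a step that is already met when the one before it is completed fails the run):
1. all four blanks are wiped off the bed and lie in the trough (y of blank0 in the frame of jig between 0.06 and 0.145 m and z of each of blank0, blank1, blank2, blank3 in the frame of jig below 0.02 m and x of blank0 in the frame of jig between -0.1 and 0.1 m and y of blank1 in the frame of jig between 0.06 and 0.145 m and x of blank1 in the frame of jig between -0.1 and 0.1 m and y of blank2 in the frame of jig between 0.06 and 0.145 m and x of blank2 in the frame of jig between -0.1 and 0.1 m and y of blank3 in the frame of jig between 0.06 and 0.145 m and x of blank3 in the frame of jig between -0.1 and 0.1 m), for 0.2 s.
2. the scraper block is put down on the table, clear of the clamp (height (world z) of scraper below 0.03 m and contact force between scraper and jig below 0.1 N and contact force between the fingers and scraper below 0.1 N), for 0.2 s.
3. the jaw is pulled to the mark and held there (x of jaw_pointer in the frame of mark between -0.005 and 0.005 m and contact force between the fingers and jaw above 2 N), for 0.3 s.
At the end, for the whole second after the job is handed in: The fingers hold the jaw (at least 2 N on it) with its pointer within 5 mm of the orange mark, at rest; all four blanks lie in the trough; the scraper block is let go and lies on the table or mat (its underside's centre lower than 30 mm), not touching the clamp (all of step 1 and all of step 2 and all of step 3 and contact force between scraper and jaw below 0.1 N and velocity of joint jaw between -0.01 and 0.01 m/s); the arm keeps its last pose, push and grip.
It fails at once if the fingers or arm touch a blank (contact force between any of the fingers, the arm and blank0 above 0.2 N or contact force between any of the fingers, the arm and blank1 above 0.2 N or contact force between any of the fingers, the arm and blank2 above 0.2 N or contact force between any of the fingers, the arm and blank3 above 0.2 N).
It fails at once if the jaw is pulled open more than 15 mm while a blank is still on the bed (value of joint jaw above 0.015 m and z of any of blank0, blank1, blank2, blank3 in the frame of jig above 0.02 m).
It fails at once if the weight, the jar or the mallet is moved more than 20 mm or tipped (distance of any of weight, jar, mallet from where it was at the start of the episode above 0.02 m or angle between any of weight, jar, mallet's own z axis and vertical above 0.35 rad).
It also fails if it takes over 59 s, if anything falls off the work surface, if the arm or the gripper's body presses on something with over 40 N, if the wrist force passes 120 N, or if a joint passes its speed limit or range.

## Working session

There is one attempt and no reset: what is moved stays moved. The work goes in short steps, Python scripts to look and compute and a tool call to move; the robot and the scene stay as the last step left them, time stands still between calls to the robot, and variables do not carry over. Pictures are saved under pics/ and viewed, at most 10 in all, crops included, and the job is handed in when it is done.

Besides the shell and the picture viewer there is one more tool, called after "Emit:" in YAML: its name, and indented under it one key for each argument. play_rows: Moves the arm, as the interface text tells. Its arguments: {"type":"object","properties":{"motion":{"type":"array","items":{"type":"array","items":{"type":"number"}}},"newtons":{"type":"number"}},"required":["motion"]}

```bash
mkdir -p pics
cat > h.py <<'E'
import numpy as np,cv2,pickle
from rig import manip
def grab(n,f=None):
    d=manip.get_image(n)
    if f: cv2.imwrite(f'pics/{f}.png',d['img'][:,:,::-1]); pickle.dump(d,open(f'pics/{f}.pkl','wb'))
    return d
def load(f): return pickle.load(open(f'pics/{f}.pkl','rb'))
def ray(d,u,v,z):
    R,t=np.array(d['R']),np.array(d['t']); c=-R.T@t
    r=R.T@np.array([(u-d['cx'])/d['fx'],(v-d['cy'])/d['fy'],1]); return c+r*(z-c[2])/r[2]
def cloud(d):
    v,u=np.mgrid[:384,:512]; z=d['range_z']
    p=np.stack([(u-d['cx'])/d['fx']*z,(v-d['cy'])/d['fy']*z,z],-1)
    w=(p-np.array(d['t']))@np.array(d['R']); w[z<=0]=np.nan; return w
E
python3 - <<'E'
from h import *
a=grab('top','top0');b=grab('scene','scene0')
big=np.hstack([a['img'],b['img']])
print(a['fx'],-np.array(a['R']).T@a['t'],a['R'])
print(-np.array(b['R']).T@b['t'])
print(manip.get_state())
E
```

```text
453.09061545652696 [0.35969458 0.02531463 1.25130038] [[-0.02045112 -0.99975736  0.00818349]
 [-0.98095977  0.0184841  -0.19332941]
 [ 0.19313124 -0.01198147 -0.98109978]]
[ 1.05708654 -0.41552604  0.92024017]
{'clock': 0.1, 'qpos': array([-1.26903709e+00,  2.76528780e-01,  1.50599250e+00, -7.20851319e-06,
        1.36073657e+00, -1.21032401e-01]), 'qd': array([ 0.00135756, -0.00176147, -0.00403216,  0.00088052,  0.0009537 ,
        0.0006738 ]), 'effort': array([ 1.27292624e-03, -4.17699051e+01, -2.46405065e+01, -2.17015263e-04,
        5.84628011e-03, -5.37417257e-07]), 'position': array([ 0.23575998, -0.52392175,  0.23053352]), 'ee_rot': array([-8.28883394e-04,  9.77738492e-01,  2.09825516e-01, -7.86441140e-05]), 'contact_force': array([ 0.06939725, -0.02534282, -0.51458183]), 'moment': array([ 0.03291398,  0.02665048, -0.03707832]), 'gripper_force': 0.0, 'width': 0.08538776577047792}
```

View pics/top0.png

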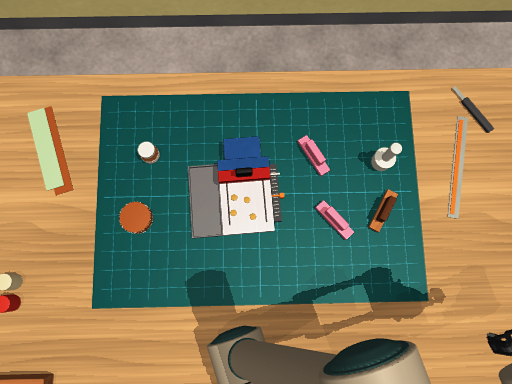

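View pics/scene0.png

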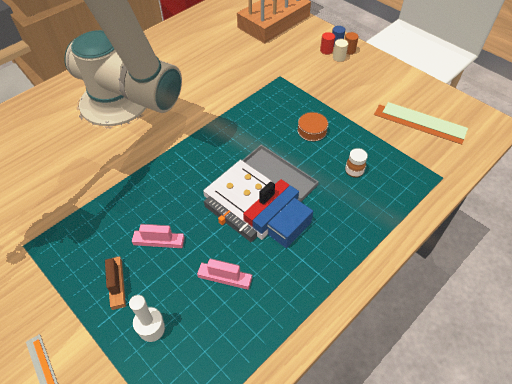

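The top view shows the clamp at about (245,205), with the trough on the left (world +y) and the jaw toward +x. The four blanks are at about (235–253, 197–216) and the orange mark at about (281,195). The brown scraper is at about (384,210) with the mallet behind it at (385,158); the pink look-alikes are at (313,155) and (335,220).

```bash
cat > meas.py <<'E'
from h import *
def comps(m,mn):
    n,l,s,c=cv2.connectedComponentsWithStats(m.astype(np.uint8)); return [(l==i) for i in range(1,n) if s[i,4]>=mn]
def rect(d,m,z):
    k=cv2.findContours(m.astype(np.uint8),cv2.RETR_EXTERNAL,cv2.CHAIN_APPROX_NONE)[0]; k=max(k,key=len)[:,0]
    P=np.array([ray(d,u,v,z)[:2] for u,v in k]); r=cv2.minAreaRect((P*1000).astype(np.float32)); return np.array(r[0]),r[1],r[2],cv2.boxPoints(r)
E
python3 - <<'E'
from meas import *
d=load('top0');hsv=cv2.cvtColor(d['img'],cv2.COLOR_RGB2HSV);H,S,V=[hsv[...,i].astype(int) for i in range(3)]
W=cloud(d)
roi=np.zeros(H.shape,bool);roi[130:245,180:300]=1
def show(n,m,z,mn):
    for c in comps(m,mn):
        v,u=np.nonzero(c); r=rect(d,c,z); print(n,c.sum(),'px',u.mean().round(1),v.mean().round(1),'ctr',r[0].round(1),np.round(r[1],1),round(r[2],1),'zmed',np.nanmedian(W[c][:,2]).round(4)); 
        if n in('bed','scr','trough'):print(r[3].round(1).tolist())
bed=cv2.morphologyEx((roi&(S<40)&(V>170)).astype(np.uint8),cv2.MORPH_CLOSE,np.ones((11,11)))
show('bed',bed>0,.026,500)
show('blank',roi&(H>15)&(H<35)&(S>90)&(V>120),.031,8)
show('mark',roi&(H>5)&(H<16)&(S>150)&(V>150),.026,4)
show('red',roi&((H<4)|(H>175))&(S>150)&(V>100),.060,40)
show('blue',roi&(H>100)&(H<125)&(S>120),.060,40)
show('trough',roi&(S<40)&(V>70)&(V<150),.017,300)
r2=np.zeros(H.shape,bool);r2[180:240,360:405]=1
show('scr',r2&(H<20)&(S>100)&(V>30),.020,60)
show('foot',r2&(H<20)&(S>100)&(V>110),.020,30)
show('rib',r2&(H<20)&(S>100)&(V<=100),.062,30)
c=np.vstack([W[r2&(W[...,2]>.05)]]);print('rib cloud',len(c),np.median(c,0)*1000, cv2.minAreaRect((c[:,:2]*1000).astype(np.float32)))
c=W[r2&(W[...,2]>.01)&(W[...,2]<.028)];print('foot cloud',len(c), cv2.minAreaRect((c[:,:2]*1000).astype(np.float32)))
c=W[roi&(W[...,2]>.09)];print('handle',len(c),np.nanmean(c,0)*1000,cv2.minAreaRect((c[:,:2]*1000).astype(np.float32)))
i=d['img'][180:250,340:420];j=d['img'][130:245,180:300]
cv2.imwrite('pics/z.png',np.hstack([cv2.resize(j,(480,460),interpolation=2),cv2.resize(i,(320,460)[:2],interpolation=2)])[:,:,::-1])
E
```

```text
bed 2862 px 249.0 205.7 ctr [554.8  20.2] [169.8 167.4] 3.7 zmed 0.0261
[[464.70001220703125, 98.30000305175781], [475.5, -68.80000305175781], [644.9000244140625, -57.79999923706055], [634.2000122070312, 109.19999694824219]]
blank 32 px 233.7 197.0 ctr [565.9  68. ] [13.6 16.6] 89.3 zmed 0.0301
blank 32 px 246.5 199.5 ctr [558.4  32.6] [13.6 13.8] 89.0 zmed 0.0308
blank 32 px 233.0 212.3 ctr [523.4  69.8] [16.3 13.6] 88.9 zmed 0.0302
blank 32 px 252.4 216.3 ctr [512.8  17.1] [13.5 16.3] 88.9 zmed 0.0311
mark 32 px 278.9 195.0 ctr [570.  -52.7] [30.3 11.1] 88.9 zmed 0.0268
red 426 px 243.7 174.4 ctr [623.3  38.9] [ 29.  139.5] 3.7 zmed 0.0595
blue 1280 px 241.9 154.0 ctr [682.8  42.8] [ 87.2 139.3] 3.7 zmed 0.0574
trough 2145 px 204.9 201.5 ctr [560.9 146.9] [201.3  86.5] 4.7 zmed 0.0051
[[457.0, 181.6999969482422], [464.20001220703125, 95.4000015258789], [664.9000244140625, 112.0999984741211], [657.7000122070312, 198.3000030517578]]
scr 531 px 383.1 210.4 ctr [ 522.9 -341.8] [ 35.1 121.8] 60.1 zmed 0.0236
[[461.29998779296875, -326.6000061035156], [566.9000244140625, -387.3999938964844], [584.4000244140625, -356.8999938964844], [478.79998779296875, -296.20001220703125]]
foot 226 px 381.2 211.8 ctr [ 523.8 -342.4] [ 30.3 119.5] 60.0 zmed 0.0198
rib 151 px 383.5 209.1 ctr [ 522.9 -332.7] [24. 76.] 66.9 zmed 0.0574
rib cloud 217 [ 522.64480774 -341.1088417    61.05196318] ((523.5519409179688, -342.49212646484375), (21.248445510864258, 70.97844696044922), 60.294403076171875)
foot cloud 265 ((527.7693481445312, -332.36383056640625), (52.316871643066406, 123.79456329345703), 59.820674896240234)
handle 111 [622.16041058  38.18344417 103.20110017] ((623.485595703125, 37.72566223144531), (17.293916702270508, 42.490577697753906), 4.637862205505371)
```

View pics/z.png

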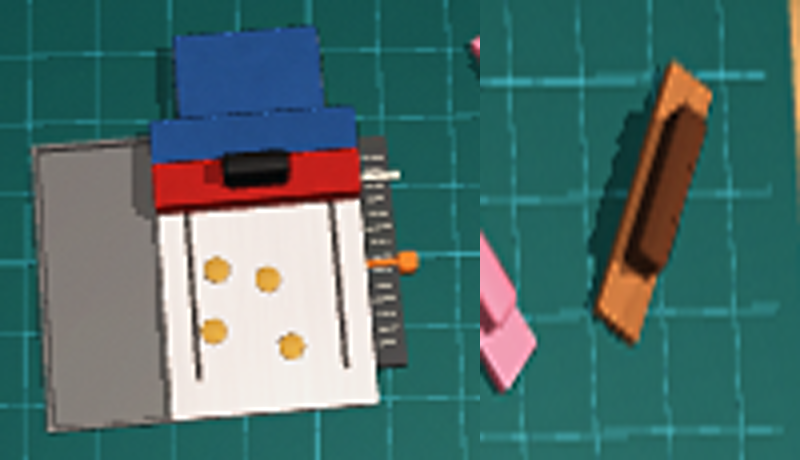

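The close-up and the point cloud agree:
- **Clamp:** origin near (568,44.5) mm with yaw about 4°. The fits from handle, jaw and trough agree within 1 mm.
- **Scraper:** at (523.5,-342.5) with its long axis at -30°. The fitted sizes, 30x120 and 21x71, match those given.
- **Blanks:** clamp x -57 to 0, y -24 to 28.
- **Mark:** clamp x about -5.

I'm starting with the move to the scraper.

```bash
cat > go.py <<'E'
import sys
from h import *
from scipy.spatial.transform import Rotation as Ro
s=manip.get_state();q=s['ee_rot'];R=Ro.from_quat([q[1],q[2],q[3],q[0]]).as_matrix()
yaw=np.degrees(np.arctan2(R[1,0],R[0,0]))
print('t',s['clock'],'p',(s['position']*1000).round(1),'yaw',yaw.round(2),'tilt',R[:,2].round(4),'w',s['width'],'F',s['contact_force'].round(1),'q6',s['qpos'].round(2))
A=np.radians(4.0)
def clamp(x,y): return np.array([568+np.cos(A)*x-np.sin(A)*y,44.5+np.sin(A)*x+np.cos(A)*y])
a=sys.argv[1:]
while len(a)>=5:   # w|c x y z yaw
    f,x,y,z,w=a[0],*map(float,a[1:5]);a=a[5:]
    p=clamp(x,y) if f=='c' else np.array([x,y])
    dd=R.T@(np.r_[p,z]/1000-s['position']);print('units',(dd/.04).round(3),'turn',round(-(w-yaw)/10,3))
E
python3 go.py w 523.5 -342.5 160 -30
```

```text
t 0.1 p [ 235.8 -523.9  230.5] yaw 24.22 tilt [-5.0e-04  1.6e-03 -1.0e+00] w 0.08538776577047792 F [ 0.1 -0.  -0.5] q6 [-1.27  0.28  1.51 -0.    1.36 -0.12]
units [ 8.421 -1.182  1.767] turn 5.422
```

Emit:
play_rows:
  motion:
    - [1.5,-0.2,0.3,1.0,85]
    - [3.0,-0.4,0.7,2.0,85]
    - [4.5,-0.6,1.0,3.0,85]
    - [6.0,-0.8,1.4,4.0,85]
    - [7.5,-1.0,1.7,5.0,85]

```text
clock: 0.72
position: [0.4877, -0.3677, 0.1639]
ee_rot: [-0.0, 0.975, -0.224, -0.0]
contact_force: [0.1, 0.5, 0.0]
width: 0.0852
gripper_force: 0.0
```

```bash
python3 go.py w 523.5 -342.5 130 -30
```

```text
t 0.725 p [ 487.7 -367.7  163.9] yaw -25.86 tilt [-8.e-04  4.e-04 -1.e+00] w 0.08520467243489124 F [0.1 0.5 0. ] q6 [-0.76  0.37  1.53 -0.    1.24  1.26]
units [ 0.532 -0.958  0.847] turn 0.414
```

Emit:
play_rows:
  motion:
    - [0.3,-0.5,0.4,0.2,85]
    - [0.53,-0.96,0.85,0.4,85]
    - [0.53,-0.96,0.85,0.4,85]

```text
clock: 1.1
position: [0.5219, -0.3417, 0.1289]
ee_rot: [-0.001, 0.967, -0.253, -0.002]
contact_force: [0.7, 0.5, -1.1]
width: 0.0846
gripper_force: 0.0
```

```bash
python3 go.py w 523.5 -342.5 30 -30
python3 - <<'E'
from meas import *
d=grab('wrist','w1');W=cloud(d)
m=(W[...,2]>.05)&(W[...,2]<.07)
for c in comps(m,200): print('rib',c.sum(),cv2.minAreaRect((W[c][:,:2]*1000).astype(np.float32)),np.median(W[c][:,2]))
m=(W[...,2]>.014)&(W[...,2]<.026)
for c in comps(m,200): print('foot',c.sum(),cv2.minAreaRect((W[c][:,:2]*1000).astype(np.float32)),np.median(W[c][:,2]))
E
```

```text
t 1.1 p [ 521.9 -341.7  128.9] yaw -29.36 tilt [-0.0034  0.0028 -1.    ] w 0.08455622986363584 F [ 0.7  0.5 -1.1] q6 [-0.69  0.42  1.55  0.    1.18  1.39]
units [5.500e-02 1.000e-03 2.472e+00] turn 0.064
rib 3683 ((653.185791015625, -345.5592346191406), (58.960716247558594, 36.25363540649414), 64.04161071777344) 0.05512963342787133
rib 2544 ((523.26025390625, -344.6526794433594), (19.97029685974121, 69.65306091308594), 60.03137969970703) 0.0627319135117646
rib 371 ((479.35174560546875, -229.21107482910156), (12.140705108642578, 18.23979949951172), 40.26777648925781) 0.06177463049801455
foot 2064 ((523.0425415039062, -344.4866638183594), (30.10713005065918, 118.94828796386719), 60.16716766357422) 0.020994001903855232
foot 1382 ((647.22607421875, -182.20899963378906), (36.049232482910156, 30.817808151245117), 30.54143714904785) 0.020803145197561643
foot 935 ((530.4841918945312, -182.60342407226562), (39.77342224121094, 31.24522590637207), 41.11783218383789) 0.020878949494933952
foot 1018 ((470.65692138671875, -235.43527221679688), (40.5957145690918, 31.2080078125), 41.169761657714844) 0.02081030723940335
```

View pics/w1.png

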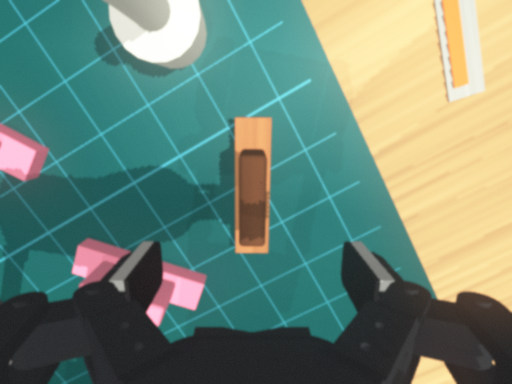

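The wrist view shows the rib centred at about (253,200), aligned with the tool. Both pinks and the mallet are well clear of the open fingers, so I'm descending and gripping.

Emit:
play_rows:
  motion:
    - [0.05,0.02,1.0,0.06,85]
    - [0.05,0.02,1.9,0.06,85]
    - [0.05,0.02,2.45,0.06,85]
    - [0.05,0.02,2.45,0.06,60]
    - [0.05,0.02,2.45,0.06,10]
  newtons: 60

```text
clock: 1.78
position: [0.5239, -0.3465, 0.0344]
ee_rot: [0.001, 0.966, -0.26, 0.001]
contact_force: [-0.6, 0.3, 1.0]
width: 0.0509
gripper_force: 0.0
```

Emit:
play_rows:
  motion:
    - [0,0,0,0,10]
    - [0,0,0,0,10]
    - [0,0,0,0,10]
    - [0,0,0,0,10]

```text
clock: 2.28
position: [0.524, -0.3456, 0.0339]
ee_rot: [0.0, 0.966, -0.26, 0.001]
contact_force: [-1.5, 0.4, 5.8]
width: 0.0187
gripper_force: 62.8
```

```bash
python3 go.py w 523.5 -342.5 120 -30
```

```text
t 2.275 p [ 524.  -345.6   33.9] yaw -30.11 tilt [ 0.0011 -0.0013 -1.    ] w 0.018699259500180542 F [-1.5  0.4  5.8] q6 [-0.69  0.51  1.66 -0.    0.97  1.4 ]
units [-0.045 -0.06  -2.152] turn -0.011
```

Emit:
play_rows:
  motion:
    - [0,0,-0.8,0,10]
    - [0,0,-1.6,0,10]
    - [0,0,-2.3,0,10]
    - [0,0,-2.3,0,10]

```text
clock: 2.78
position: [0.5248, -0.3461, 0.1268]
ee_rot: [0.001, 0.966, -0.26, 0.002]
contact_force: [0.7, -0.6, -1.3]
width: 0.0189
gripper_force: 61.9
```

```bash
python3 go.py c -30 -63 120 4
python3 - <<'E'
from meas import *
d=grab('top','t1');W=cloud(d)
hsv=cv2.cvtColor(d['img'],cv2.COLOR_RGB2HSV);H,S,V=[hsv[...,i].astype(int) for i in range(3)]
r2=np.zeros(H.shape,bool);r2[150:260,340:440]=1
m=r2&(H<20)&(S>100)&(W[...,2]>.06)&(W[...,2]<.13);print(m.sum(),np.nanmedian(W[m],0),np.nanpercentile(W[m][:,2],[5,25,75,95]))
E
```

```text
t 2.775 p [ 524.8 -346.1  126.8] yaw -30.11 tilt [ 0.0037 -0.0031 -1.    ] w 0.018878844941138156 F [ 0.7 -0.6 -1.3] q6 [-0.69  0.42  1.55 -0.    1.17  1.4 ]
units [-3.702 -7.264  0.147] turn -3.411
188 [ 0.49124385 -0.32177534  0.11250029] [0.10341062 0.11033149 0.11453988 0.1241158 ]
```

Emit:
play_rows:
  motion:
    - [-0.6,-1.2,0,-0.6,10]
    - [-1.2,-2.4,0,-1.2,10]
    - [-1.8,-3.6,0,-1.8,10]
    - [-2.4,-4.8,0,-2.4,10]
    - [-3.0,-6.0,0,-3.0,10]

```text
clock: 3.45
position: [0.5388, -0.0753, 0.1228]
ee_rot: [-0.001, 1.0, 0.001, -0.002]
contact_force: [0.4, 1.0, -1.2]
width: 0.0189
gripper_force: 61.9
```

Emit:
play_rows:
  motion:
    - [-0.7,-1.2,0,-0.4,10]
    - [-0.7,-1.2,0,-0.4,10]

```text
clock: 3.7
position: [0.5078, -0.0257, 0.1226]
ee_rot: [-0.001, 0.999, 0.036, -0.004]
contact_force: [0.3, -0.9, -1.5]
width: 0.0191
gripper_force: 62.0
```

```bash
python3 go.py c -30 -63 90 4 c -30 -63 59.4 4; python3 -c "
from h import *
grab('top','t2')
d=load('t2');W=cloud(d)
cv2.imwrite('pics/t2c.png',cv2.resize(d['img'][120:260,170:350,::-1],(720,560)))"
```

```text
t 3.7 p [507.8 -25.7 122.6] yaw 4.13 tilt [-0.0074  0.0022 -1.    ] w 0.019134537236184312 F [ 0.3 -0.9 -1.5] q6 [-0.19  0.27  1.81  0.    1.07  1.31]
units [ 0.879 -0.065  0.809] turn 0.013
units [ 0.884 -0.063  1.574] turn 0.013
```

View pics/t2c.png

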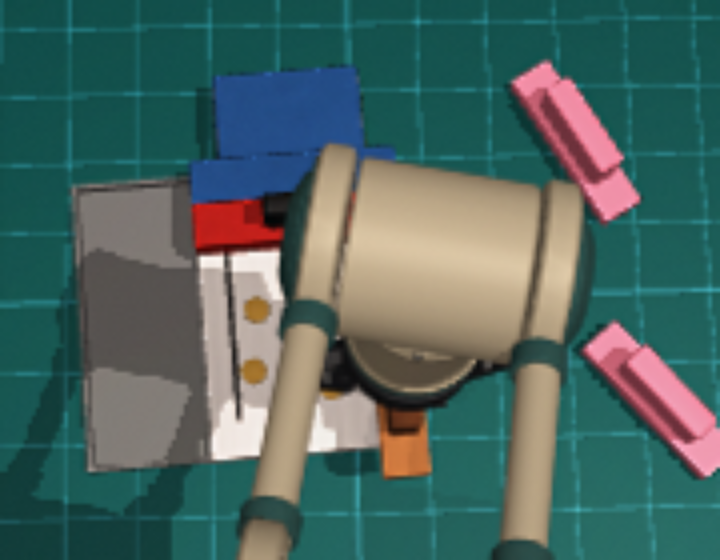

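The arm hides most of the scraper. Its front end shows at about (405,440) in the crop, parallel to the clamp and clear of the blanks. I'll shift it along tool x first, then lower it.

Emit:
play_rows:
  motion:
    - [0.45,-0.03,0,0,10]
    - [0.88,-0.06,0,0,10]
    - [0.88,-0.06,0.5,0,10]
    - [0.88,-0.06,1.0,0,10]
    - [0.88,-0.06,1.0,0,10]

```text
clock: 4.38
position: [0.5476, -0.0252, 0.0831]
ee_rot: [-0.0, 0.999, 0.033, -0.002]
contact_force: [0.6, -0.2, -0.7]
width: 0.0188
gripper_force: 61.9
```

```bash
python3 go.py c -30 -63 59.4 4; python3 -c "
from meas import *
d=grab('wrist','w2')
W=cloud(d);z=W[...,2]
hsv=cv2.cvtColor(d['img'],cv2.COLOR_RGB2HSV);H,S,V=[hsv[...,i].astype(int) for i in range(3)]
for c in comps((H<16)&(S>110)&(z<.11)&(z>.03),150): print(c.sum(),np.nanmedian(W[c],0).round(4),cv2.minAreaRect((W[c][:,:2]*1000).astype(np.float32)))"
```

```text
t 4.375 p [547.6 -25.2  83.1] yaw 3.8 tilt [-3.e-03  5.e-04 -1.e+00] w 0.018767841329484808 F [ 0.6 -0.2 -0.7] q6 [-0.17  0.36  1.78 -0.    1.    1.33]
units [-0.119 -0.127  0.594] turn -0.02
9832 [0.6205 0.0116 0.0609] ((622.9158325195312, 37.06924057006836), (29.067142486572266, 140.37445068359375), 3.5193634033203125)
3522 [ 0.5875 -0.024   0.07  ] ((577.3344116210938, -24.50401496887207), (54.86382293701172, 29.253751754760742), 3.6984384059906006)
```

View pics/w2.png

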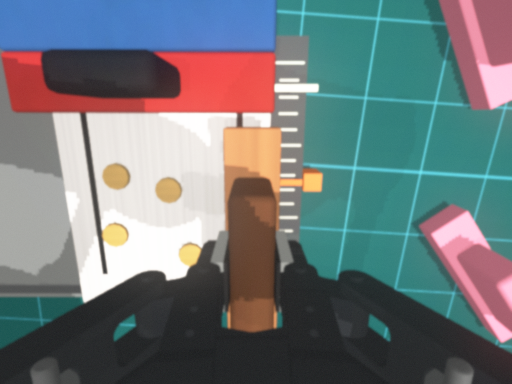

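The wrist view shows the scraper parallel to the clamp, right of all four blanks (nearest at (190,254), scraper edge at about 225) and 15 px short of the jaw. The mark line is at about (285,183) and the pointer at about (300,88).

Emit:
play_rows:
  motion:
    - [-0.1,0,0.2,0,10]
    - [-0.1,0,0.4,0,10]
    - [-0.1,0,0.58,0,10]
    - [-0.1,0,0.58,0,10]

```text
clock: 4.92
position: [0.5428, -0.0247, 0.0611]
ee_rot: [-0.0, 0.999, 0.034, -0.001]
contact_force: [-0.3, 0.7, -1.1]
width: 0.019
gripper_force: 61.9
```

```bash
python3 go.py c -30 -30 59.4 4 c -30 60 59.4 4; python3 -c "
from meas import *
d=load('w2');W=cloud(d);I=d['img'].astype(int)
hsv=cv2.cvtColor(d['img'],cv2.COLOR_RGB2HSV);H,S,V=[hsv[...,i].astype(int) for i in range(3)]
A=np.radians(4)
def cl(p): q=p[:2]*1000-[568,44.5];return (np.array([[np.cos(A),np.sin(A)],[-np.sin(A),np.cos(A)]])@q).round(1)
r=np.zeros(H.shape,bool);r[60:210,284:325]=1
for n,m in (('mark',r&(H>5)&(H<18)&(S>150)&(V>120)),('white',r&(S<50)&(V>190))):
  for c in comps(m,30):
    v,u=np.nonzero(c);z=np.nanmedian(W[c][:,2]);print(n,c.sum(),u.min(),u.max(),v.mean(),z,cl(ray(d,u.mean(),v.mean(),.026)),cl(ray(d,u.mean(),v.mean(),z)))
    k=c&(np.arange(512)[None]<302)
    if k.any():v,u=np.nonzero(k);print('  inner',cl(ray(d,u.mean(),v.mean(),.026)))
"
```

```text
t 4.925 p [542.8 -24.7  61.1] yaw 3.88 tilt [-1.2e-03  1.0e-04 -1.0e+00] w 0.01903848000398565 F [-0.3  0.7 -1.1] q6 [-0.17  0.38  1.82 -0.    0.95  1.33]
units [-0.002 -0.932  0.043] turn -0.012
units [-0.007 -3.182  0.044] turn -0.012
mark 97 301 319 175.4536082474227 0.023791818617494992 [  -1.6 -107.1] [  -2.  -107.6]
  inner [  -6.8 -102.9]
white 83 284 304 62.48192771084337 0.027141860039564644 [ 69.3 -95.5] [ 69.1 -95.4]
  inner [ 69.3 -94.7]
white 59 284 298 79.52542372881356 0.027027839048514204 [ 59.5 -94. ] [ 59.4 -93.8]
  inner [ 59.5 -94. ]
white 319 284 318 87.68652037617555 0.032208191347941166 [  54.6 -100.6] [ 54.1 -99.7]
  inner [ 54.7 -95.4]
white 58 284 298 96.5 0.02709967731881499 [ 49.4 -94.2] [ 49.3 -94.1]
  inner [ 49.4 -94.2]
white 55 284 297 113.47272727272727 0.027117627760465102 [ 39.  -94.3] [ 39.  -94.1]
  inner [ 39.  -94.3]
white 51 284 296 129.47058823529412 0.02710834849387473 [ 29.  -94.2] [ 29.  -94.1]
  inner [ 29.  -94.2]
white 66 284 300 144.54545454545453 0.02724920593589952 [ 19.2 -95.8] [ 19.4 -95.6]
  inner [ 19.2 -95.8]
white 37 284 295 160.05405405405406 0.027087168787401906 [  9.  -94.6] [  9.1 -94.5]
  inner [  9.  -94.6]
white 34 284 295 175.0 0.027206563440288076 [ -1.2 -94.7] [ -1.  -94.5]
  inner [ -1.2 -94.7]
white 39 284 294 189.3846153846154 0.027093467409435603 [-11.2 -94.8] [-11.  -94.6]
  inner [-11.2 -94.8]
white 34 284 293 203.3235294117647 0.027187910120967676 [-21.2 -94.7] [-20.9 -94.6]
  inner [-21.2 -94.7]
```

Emit:
play_rows:
  motion:
    - [0,0,0.05,0,10]
    - [0,-0.1,0.05,0,10]
    - [0,-0.25,0.05,0,10]
    - [0,-0.4,0.05,0,10]
    - [0,-0.55,0.05,0,10]

```text
clock: 5.55
position: [0.5418, -0.0023, 0.0598]
ee_rot: [0.0, 0.999, 0.034, 0.0]
contact_force: [0.5, -0.4, -0.6]
width: 0.0194
gripper_force: 61.9
```

Emit:
play_rows:
  motion:
    - [0,-0.15,0,0,10]
    - [0,-0.3,0,0,10]
    - [0,-0.45,0,0,10]
    - [0,-0.6,0,0,10]
    - [0,-0.75,0,0,10]

```text
clock: 6.18
position: [0.5397, 0.0274, 0.0597]
ee_rot: [0.0, 0.999, 0.034, 0.0]
contact_force: [-0.3, 0.1, -0.7]
width: 0.0189
gripper_force: 61.9
```

```bash
python3 go.py c -30 60 59 4; python3 -c "
from h import *
d=grab('wrist','w3')"
```

```text
t 6.175 p [539.7  27.4  59.7] yaw 3.88 tilt [ 0.e+00 -1.e-04 -1.e+00] w 0.01894020041426615 F [-0.3  0.1 -0.7] q6 [-0.08  0.38  1.83 -0.    0.94  1.43]
units [-0.019 -1.877  0.017] turn -0.012
```

View pics/w3.png

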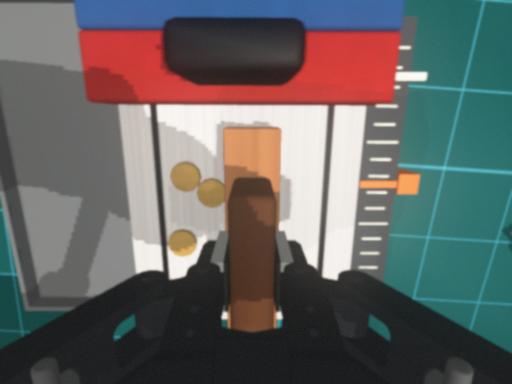

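The wipe is working: blank1 rides on the scraper's left edge at (211,192), blank3 is hidden under the finger, and the other two are ahead at (185,177) and (181,242). The mark line is fully visible at (378,184). I'll carry on.

Emit:
play_rows:
  motion:
    - [0,-0.15,0,0,10]
    - [0,-0.3,0,0,10]
    - [0,-0.45,0,0,10]
    - [0,-0.6,0,0,10]
    - [0,-0.75,0,0,10]

```text
clock: 6.85
position: [0.5377, 0.0574, 0.0597]
ee_rot: [0.0, 0.999, 0.034, 0.0]
contact_force: [0.4, 0.3, -0.7]
width: 0.0189
gripper_force: 61.9
```

Emit:
play_rows:
  motion:
    - [0,-0.15,0,0,10]
    - [0,-0.3,0,0,10]
    - [0,-0.45,0,0,10]
    - [0,-0.6,0,0,10]
    - [0,-0.75,0,0,10]

```text
clock: 7.48
position: [0.5357, 0.0874, 0.0597]
ee_rot: [-0.0, 0.999, 0.034, 0.0]
contact_force: [-0.1, -0.1, -1.5]
width: 0.0193
gripper_force: 61.9
```

Emit:
play_rows:
  motion:
    - [0,-0.15,0,0,10]
    - [0,-0.3,0,0,10]
    - [0,-0.45,0,0,10]
    - [0,-0.5,0,0,10]
    - [0,-0.5,0,0,10]

```text
clock: 8.1
position: [0.5343, 0.107, 0.0597]
ee_rot: [0.0, 0.999, 0.034, 0.0]
contact_force: [1.0, -0.3, -0.7]
width: 0.0195
gripper_force: 61.9
```

```bash
python3 go.py w 360 100 120 4; python3 -c "
from h import *
d=grab('wrist','w4');s=grab('scene','s4')
cv2.imwrite('pics/c4.png',np.hstack([cv2.resize(s['img'][120:260,190:340],(400,373)),d['img'][5:378,:400]])[:,:,::-1])"
```

```text
t 8.1 p [534.3 107.   59.7] yaw 3.9 tilt [ 0.e+00 -2.e-04 -1.e+00] w 0.019471941237843873 F [ 1.  -0.3 -0.7] q6 [ 0.07  0.38  1.82 -0.    0.94  1.57]
units [-4.36  -0.121 -1.508] turn -0.01
```

View pics/c4.png

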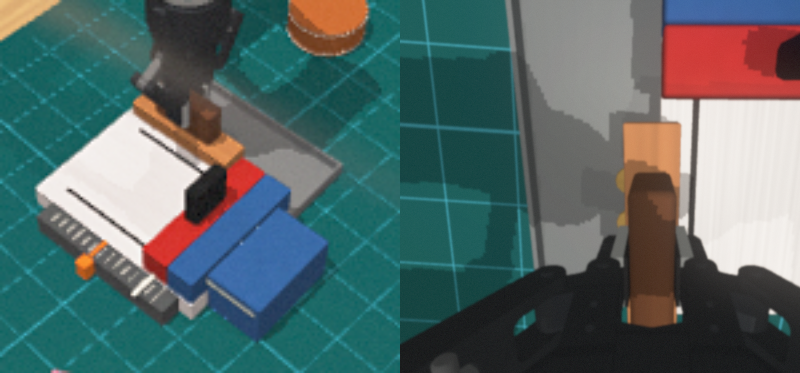

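The bed is empty in both views, and blanks peek out under the scraper's trough side at about (620,180) and (622,215) in the crop. I'll push a little further, lift, and check that they fell.

Emit:
play_rows:
  motion:
    - [0,-0.15,0,0,10]
    - [0,-0.3,0,0,10]
    - [0,-0.3,-0.5,0,10]
    - [0,-0.3,-1.1,0,10]
    - [0,-0.3,-1.6,0,10]

```text
clock: 8.82
position: [0.5336, 0.1193, 0.1245]
ee_rot: [-0.0, 0.999, 0.034, 0.0]
contact_force: [0.9, -0.3, -1.3]
width: 0.019
gripper_force: 61.9
```

Emit:
play_rows:
  motion:
    - [-1.0,0,0,0,10]
    - [-2.0,0,0,0,10]
    - [-3.0,0,0,0,10]
    - [-4.0,0,0,0,10]
    - [-4.3,0,0,0,10]

```text
clock: 9.45
position: [0.3591, 0.1073, 0.1235]
ee_rot: [0.0, 0.999, 0.034, -0.001]
contact_force: [0.0, -0.1, -1.4]
width: 0.0189
gripper_force: 61.9
```

```bash
python3 go.py w 360 100 34.2 4; python3 -c "
from meas import *
d=grab('wrist','w5');W=cloud(d)
t=grab('top','t5');s=grab('scene','s5')
A=np.radians(4)
def cl(p): q=p[:2]*1000-[568,44.5];return (np.array([[np.cos(A),np.sin(A)],[-np.sin(A),np.cos(A)]])@q).round(1)
for n,d in(('w',d),('t',t),('s',s)):
  W=cloud(d);hsv=cv2.cvtColor(d['img'],cv2.COLOR_RGB2HSV);H,S,V=[hsv[...,i].astype(int) for i in range(3)]
  for c in comps((H>15)&(H<35)&(S>90)&(V>60)&(W[...,2]<.05),10):
    p=np.nanmedian(W[c],0);q=cl(p)
    if abs(q[0])<120 and -90<q[1]<170: v,u=np.nonzero(c);print(n,c.sum(),u.mean().round(),v.mean().round(),q,p[2])
"
```

```text
t 9.45 p [359.1 107.3 123.5] yaw 3.91 tilt [-1.6e-03 -1.0e-04 -1.0e+00] w 0.018902680785251653 F [ 0.  -0.1 -1.4] q6 [0.1  0.07 2.06 0.   1.01 1.61]
units [0.014 0.183 2.233] turn -0.009
w 109 260.0 5.0 [-63.6  69.5] 0.019845910536153484
t 21 216.0 196.0 [ 7.9 71.4] 0.018549105492618092
t 32 214.0 204.0 [-10.1  80.6] 0.010058458768181887
t 57 216.0 216.0 [-45.3  76.2] 0.011359679095449009
s 19 254.0 167.0 [-55.8  71.4] 0.019148670960306605
s 27 262.0 170.0 [-38.6  80.8] 0.00910967271599486
s 50 271.0 178.0 [-2.  74.3] 0.011818662365048246
```

Emit:
play_rows:
  motion:
    - [0,0,0.8,0,10]
    - [0,0,1.6,0,10]
    - [0,0,2.0,0,10]
    - [0,0,2.2,0,10]
    - [0,0,2.2,0,10]

```text
clock: 10.22
position: [0.3631, 0.1073, 0.0354]
ee_rot: [0.0, 0.999, 0.034, 0.0]
contact_force: [0.1, -0.2, -1.4]
width: 0.0192
gripper_force: 61.9
```

```bash
python3 go.py w 360 107 34 4; python3 -c "
from h import *
d=load('w5');t=load('t5');s=load('s5')
cv2.imwrite('pics/c5.png',np.hstack([cv2.resize(s['img'][140:210,230:330],(400,280)),cv2.resize(t['img'][160:240,180:280],(400,320))[:280]])[:,:,::-1])"
```

```text
t 10.225 p [363.1 107.3  35.4] yaw 3.87 tilt [ 2.e-04 -1.e-04 -1.e+00] w 0.019178388979066097 F [ 0.1 -0.2 -1.4] q6 [ 0.1   0.21  2.19 -0.    0.74  1.61]
units [-0.077  0.002  0.036] turn -0.013
```

View pics/c5.png

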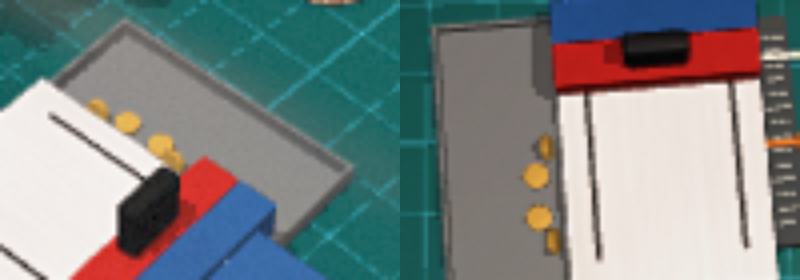

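All four blanks are in the trough: two lie flat, and two lean against the bed's side below its top. I'm releasing the scraper now.

Emit:
play_rows:
  motion:
    - [0,0,0.03,0,10]
    - [0,0,0.03,0,30]
    - [0,0,0.03,0,60]
    - [0,0,0.03,0,80]
    - [0,0,0.03,0,80]

```text
clock: 10.85
position: [0.362, 0.1072, 0.0346]
ee_rot: [0.0, 0.999, 0.034, 0.0]
contact_force: [-0.4, 0.9, -0.3]
width: 0.0798
gripper_force: 0.0
```

Emit:
play_rows:
  motion:
    - [0,0,0,0,80]
    - [0,0,0,0,80]
    - [0,0,-1.0,0,80]
    - [0,0,-2.2,0,80]
    - [0,0,-3.3,0,80]

```text
clock: 11.48
position: [0.3618, 0.1072, 0.168]
ee_rot: [0.0, 0.999, 0.034, 0.0]
contact_force: [0.6, -0.1, -0.4]
width: 0.0799
gripper_force: 0.0
```

```bash
python3 go.py c 55 -10 160 -86; python3 -c "
from meas import *
d=grab('wrist','w6');W=cloud(d);z=W[...,2]
hsv=cv2.cvtColor(d['img'],cv2.COLOR_RGB2HSV);H,S,V=[hsv[...,i].astype(int) for i in range(3)]
for c in comps((H<20)&(S>100)&(z<.1),200): print(c.sum(),np.nanmedian(W[c],0).round(4),np.nanmax(W[c][:,2]),cv2.minAreaRect((W[c][:,:2]*1000).astype(np.float32)))"
```

```text
t 11.475 p [361.8 107.2 168. ] yaw 3.88 tilt [ 3.e-04 -0.e+00 -1.e+00] w 0.07992838933755497 F [ 0.6 -0.1 -0.4] q6 [ 0.1   0.02  1.99 -0.    1.13  1.61]
units [6.413 2.16  0.202] turn 8.988
1403 [0.4913 0.3061 0.0324] 0.04107550924321372 ((490.9624328613281, 310.1941833496094), (21.205928802490234, 49.40593338012695), 60.277305603027344)
3622 [0.3714 0.1068 0.0563] 0.0651727528823769 ((355.8621520996094, 105.88233184814453), (128.42665100097656, 31.967681884765625), 3.9089877605438232)
5797 [0.2448 0.3252 0.001 ] 0.0036810584819450183 ((225.96141052246094, 311.93060302734375), (165.60772705078125, 95.92066192626953), 89.70188903808594)
13407 [0.2223 0.1004 0.001 ] 0.0034564062946757837 ((212.5525665283203, 95.09650421142578), (122.28645324707031, 232.8096466064453), 0.03148453310132027)
3147 [ 0.257  -0.1411  0.001 ] 0.0033509969695701583 ((257.4681091308594, -136.18350219726562), (175.70657348632812, 56.47177505493164), 77.79976654052734)
990 [0.0971 0.3041 0.0011] 0.002870858531172816 ((101.10955810546875, 311.3825378417969), (47.300662994384766, 60.02278137207031), 5.5583319664001465)
991 [ 0.1261 -0.125   0.001 ] 0.0031379907912111055 ((128.62022399902344, -133.40097045898438), (60.181217193603516, 48.784297943115234), 86.27429962158203)
```

The scraper stands upright on the mat, clear of the clamp. For the handle I'll turn the negative way, to yaw 94, because joint 6 would pass its range the other way.

Emit:
play_rows:
  motion:
    - [1.1,0.4,0,-1.0,80]
    - [2.3,0.8,0,-2.0,80]
    - [3.5,1.2,0,-3.0,80]
    - [4.8,1.6,0,-4.0,80]
    - [6.0,2.0,0,-5.0,80]

```text
clock: 12.15
position: [0.6085, 0.0431, 0.1659]
ee_rot: [-0.0, 0.89, 0.456, -0.0]
contact_force: [0.0, 0.6, 0.9]
width: 0.0802
gripper_force: 0.0
```

```bash
python3 go.py c 55 -10 150 94
```

```text
t 12.15 p [608.5  43.1 165.9] yaw 54.2 tilt [-3.e-04  1.e-04 -1.e+00] w 0.08020179363472782 F [0.  0.6 0.9] q6 [-0.04  0.37  1.53  0.    1.24  0.58]
units [0.124 0.376 0.396] turn -3.98
```

Emit:
play_rows:
  motion:
    - [0.03,0.1,0,-1.0,80]
    - [0.06,0.2,0,-2.0,80]
    - [0.12,0.3,0,-3.0,80]
    - [0.12,0.35,0.3,-4.0,80]
    - [0.12,0.35,0.3,-4.0,80]

```text
clock: 12.78
position: [0.6201, 0.0392, 0.153]
ee_rot: [-0.001, 0.684, 0.73, -0.001]
contact_force: [-0.6, 0.0, -0.4]
width: 0.08
gripper_force: 0.0
```

```bash
python3 go.py c 55 -10 70 94; python3 -c "
from meas import *
d=grab('wrist','w7');W=cloud(d);z=W[...,2]
for c in comps((z<.107)&(z>.098),100): print(c.sum(),np.nanmedian(W[c],0).round(4),cv2.minAreaRect((W[c][:,:2]*1000).astype(np.float32)))"
```

```text
t 12.775 p [620.1  39.2 153. ] yaw 93.76 tilt [-0.003  0.    -1.   ] w 0.08000944964215369 F [-0.6  0.  -0.4] q6 [-0.05  0.4   1.52 -0.    1.23 -0.11]
units [-0.028  0.092  2.075] turn -0.024
1411 [0.6229 0.039  0.1054] ((623.26318359375, 37.25149154663086), (15.873401641845703, 43.24425506591797), 3.628575563430786)
```

Emit:
play_rows:
  motion:
    - [-0.03,0.09,0.7,0,80]
    - [-0.03,0.09,1.4,0,80]
    - [-0.03,0.09,2.0,0,80]
    - [-0.03,0.09,2.0,0,50]
    - [-0.03,0.09,2.0,0,5]
  newtons: 60

```text
clock: 13.45
position: [0.6254, 0.0383, 0.0756]
ee_rot: [0.001, 0.683, 0.73, 0.001]
contact_force: [0.0, -0.1, 1.3]
width: 0.0453
gripper_force: 0.0
```

Emit:
play_rows:
  motion:
    - [0,0,0,0,5]
    - [0,0,0,0,5]
    - [0,0,0,0,5]
    - [0,0,0,0,5]

```text
clock: 13.95
position: [0.6255, 0.0383, 0.0759]
ee_rot: [0.001, 0.683, 0.73, 0.001]
contact_force: [0.1, -0.2, 5.7]
width: 0.015
gripper_force: 60.4
```

```bash
cat > mk.py <<'E'
from meas import *
A=np.radians(3.9)
def cl(p): q=p[:2]*1000-[568,44.5];return (np.array([[np.cos(A),np.sin(A)],[-np.sin(A),np.cos(A)]])@q).round(2)
for n in('top','scene','wrist'):
  d=grab(n,'m_'+n);W=cloud(d);hsv=cv2.cvtColor(d['img'],cv2.COLOR_RGB2HSV);H,S,V=[hsv[...,i].astype(int) for i in range(3)]
  C=np.stack([np.cos(A)*(W[...,0]-.568)+np.sin(A)*(W[...,1]-.0445),-np.sin(A)*(W[...,0]-.568)+np.cos(A)*(W[...,1]-.0445)],-1)*1000
  r=(C[...,0]>-40)&(C[...,0]<80)&(C[...,1]<-80)&(C[...,1]>-125)
  for k,m,z in(('mark',r&(H>3)&(H<20)&(S>150)&(V>90),.026),('ptr',r&(S<60)&(V>120)&(W[...,2]>.0285),.032)):
    for c in comps(m,5):
      v,u=np.nonzero(c);print(n,k,c.sum(),u.mean().round(1),v.mean().round(1),cl(ray(d,u.mean(),v.mean(),z)),np.nanmedian(W[c][:,2]).round(4),np.nanmedian(C[c],0).round(1))
E
python3 go.py c -5 -10 70 94; python3 mk.py
```

```text
t 13.95 p [625.5  38.3  75.9] yaw 93.85 tilt [ 2.5e-03 -1.0e-04 -1.0e+00] w 0.014956188654773819 F [ 0.1 -0.2  5.7] q6 [-0.05  0.47  1.61  0.    1.06 -0.12]
units [ 1.000e-03 -1.547e+00  1.450e-01] turn -0.015
top mark 34 279.3 195.1 [  -5.24 -101.95] 0.0269 [  -5.2 -104. ]
top ptr 16 275.6 173.4 [ 54.92 -97.22] 0.0319 [ 54.6 -96.8]
scene mark 63 222.5 218.2 [  -1.24 -106.34] 0.0253 [  -2.5 -106.5]
scene ptr 19 242.8 227.2 [ 56.23 -95.37] 0.0311 [ 56.1 -95.5]
```

Emit:
play_rows:
  motion:
    - [0,-0.3,0,0,5]
    - [0,-0.6,0,0,5]
    - [0,-0.9,0,0,5]
    - [0,-1.2,0,0,5]
    - [0,-1.4,0,0,5]

```text
clock: 14.72
position: [0.5738, 0.035, 0.076]
ee_rot: [0.004, 0.683, 0.73, 0.004]
contact_force: [11.3, 3.0, -1.0]
width: 0.0146
gripper_force: 59.6
```

Emit:
play_rows:
  motion:
    - [0,0,0,0,5]
    - [0,0,0,0,5]
    - [0,0,0,0,5]

```text
clock: 15.1
position: [0.5739, 0.035, 0.076]
ee_rot: [0.004, 0.683, 0.73, 0.004]
contact_force: [10.0, 2.4, -0.5]
width: 0.0149
gripper_force: 59.8
```

```bash
python3 go.py c -5 -10 75.9 94; python3 mk.py; python3 -c "
from meas import *
d=load('w3');hsv=cv2.cvtColor(d['img'],cv2.COLOR_RGB2HSV);H,S,V=[hsv[...,i].astype(int) for i in range(3)]
A=np.radians(3.9)
def cl(p): q=p[:2]*1000-[568,44.5];return (np.array([[np.cos(A),np.sin(A)],[-np.sin(A),np.cos(A)]])@q).round(2)
r=np.zeros(H.shape,bool);r[165:205,355:395]=1
m=r&(H>5)&(H<18)&(S>150);v,u=np.nonzero(m);print('line',m.sum(),cl(ray(d,u.mean(),v.mean(),.026)))
r[:]=0;r[65:90,398:430]=1;m=r&(S<60)&(V>180);v,u=np.nonzero(m);print('ptr',cl(ray(d,u.mean(),v.mean(),.032)))"
```

```text
t 15.1 p [573.9  35.   76. ] yaw 93.82 tilt [ 1.110e-02  9.000e-04 -9.999e-01] w 0.01493332272662359 F [10.   2.4 -0.5] q6 [-0.06  0.4   1.74  0.    0.99 -0.13]
units [-0.003 -0.256 -0.   ] turn -0.018
top mark 31 280.0 195.0 [  -5.08 -104.01] 0.0274 [  -5.  -104.7]
top ptr 9 278.0 192.0 [  2.6 -98.8] 0.0317 [  2.7 -98.8]
scene mark 60 222.4 218.1 [  -1.43 -106.4 ] 0.0252 [  -3.4 -107.1]
scene ptr 17 227.7 214.9 [  4.73 -93.68] 0.031 [  4.4 -92.9]
line 121 [ -5.89 -95.63]
ptr [  54.26 -101.09]
```

Emit:
play_rows:
  motion:
    - [0,-0.08,0,0,5]
    - [0,-0.15,0,0,5]
    - [0,-0.2,0,0,5]
    - [0,-0.2,0,0,5]
    - [0,-0.2,0,0,5]

```text
clock: 15.88
position: [0.5664, 0.0345, 0.076]
ee_rot: [0.004, 0.683, 0.73, 0.004]
contact_force: [9.0, 1.8, -0.4]
width: 0.0153
gripper_force: 59.8
```

```bash
python3 go.py c -5 -10 75.9 94; python3 mk.py; python3 -c "
from h import *
t=load('m_top');s=load('m_scene')
cv2.imwrite('pics/c8.png',np.hstack([cv2.resize(s['img'][140:250,195:325],(400,340)),cv2.resize(t['img'][150:245,180:292],(400,340))])[:,:,::-1])"
```

```text
t 15.875 p [566.4  34.5  76. ] yaw 93.82 tilt [ 0.0119  0.001  -0.9999] w 0.015328099136524075 F [ 9.   1.8 -0.4] q6 [-0.06  0.39  1.76  0.    0.99 -0.13]
units [-0.004 -0.067  0.002] turn -0.018
top mark 17 281.6 195.2 [  -6.03 -108.21] 0.0266 [  -7.7 -108.9]
top ptr 10 277.7 194.5 [ -4.24 -97.3 ] 0.0325 [ -4.2 -96.8]
scene mark 45 221.4 219.9 [   0.35 -111.64] 0.0241 [  -1.2 -110.3]
scene ptr 16 225.1 213.4 [ -3.19 -94.74] 0.0314 [ -3.5 -94.2]
```

View pics/c8.png

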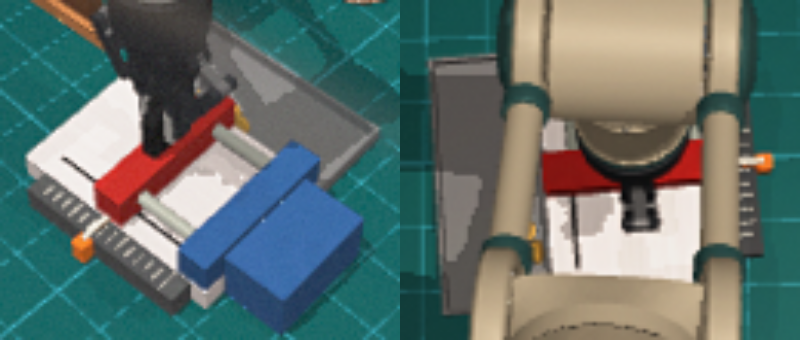

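The white pointer now covers the orange line, and its orange tab at (83,245) sits in line with it. The opening is about 59 mm and the grip about 60 N. I'm handing in.

```bash
python3 -c "
from rig import manip
print(manip.sign_off())"
```

```text
the job is handed in; nothing more can be done
None
```

I wiped all four blanks into the trough with the scraper, put the scraper back on the mat clear of the clamp, and handed in while holding the jaw with its pointer on the orange mark (by the cameras within about 2 mm); the sign-off returned no verdict.

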